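# Try clamp screws in gauge nuts

### The job

Try all three clamp screws in their gauge nuts by turning each clockwise (seen from above) by its T-bar: run those that turn freely fully home, collar down on the nut, and leave any that binds early standing turned as it stopped. Only when all three have been tried, lift what binds straight out and put it in the scrap tray, leaving the others home. Do not disturb the glass jug, the mug or the screwdriver.

Things in the scene. Friction and masses are not known exactly. Their poses are not given: they have to be found in the camera images.
- gauge: Thread gauge, fixed to the bench: aluminium base plate 76 (x) x 360 (y) x 12 mm with three upright steel hexagon nuts in a row along y, 120 mm apart, 44 mm across flats, tops at z 76 mm, centred at x 0, y -120, 0, 120 mm. Origin: centre of the plate's underside, z up. All nuts have the same right-hand double-start thread, 24 mm lead.
- nut1_top (a point): Centre of the top of the nut at y -120 mm. In each nut a screw is already started, T-bar roughly along the gauge's x, collar 18 mm above this top. If it fits: about three quarters of a turn clockwise (4.7 rad) sinks it 18 mm by its own weight, until the collar stops hard on the nut; pushing the T-bar 33 mm from the axis takes 1 to 6 N. Once home it cannot be pulled out.
- nut2_top (a point): Centre of the top of the middle nut. If a screw, in whichever nut, does not fit (wrong pitch), it stops hard after about 50 to 75 degrees of clockwise turn and 3 to 5 mm of sinking; it can then be lifted straight out. It looks like the others.
- nut3_top (a point): Centre of the top of the nut at y +120 mm.
- screw1: T-handle clamp screw, dark steel, 89 mm long, 0.33 kg, upright in a gauge nut. Origin: on its axis, underside of the collar; z up, x along the T-bar. Collar dia. 34, z 0 to 6 mm; neck dia. 18 up to the T-bar; T-bar dia. 10 across the top, centred at z 22, 107 mm long over its 15 mm end balls; below, thread dia. 29 down to z -19, then a plain nose dia. 18, its tip at z -62. The three look alike, in random order.
- screw2: Same look, size and axes as screw1.
- screw3: Same look, size and axes as screw1.
- scrap_tray: Open grey sheet-metal scrap tray, fixed, 190 mm (x) x 220 mm (y) x 50 mm high, walls and floor 3 mm. Origin: centre of its underside, z up.
- jug: Bystander: loose glass coffee jug with a black lid, 112 mm diameter, 124 mm high, its handle reaching 96 mm from the axis along its +x. Origin: centre of its underside.
- mug: Bystander: loose white mug, 80 mm diameter, 90 mm high, with a handle. Origin: centre of its underside.
- screwdriver: Bystander: loose red-handled screwdriver, 200 mm long, lying along its x axis. Origin: under its middle.
Things that resemble listed ones, but are neither listed nor needed, are in the scene too. Leave any red look-alike of the screw3 alone.

How it is judged:
By the outcome, as a careful person would: the job done as asked, in the order asked, and still so for the second after the job is handed in, with the robot touching nothing.
It also fails if it takes over 67 s, if anything falls off the work surface, if the arm or the gripper's body presses on something with over 40 N, if the wrist force passes 120 N, or if a joint passes its speed limit or range.

### The arm

A 6-joint arm with a two-finger parallel gripper is mounted at the origin on the work surface. World frame = base frame: x ahead of the robot, y to its left, z up, the work surface at z = 0. Lengths are in m, angles in rad, forces in N, time in s.
With the tool pointing down it reaches from about 0.3 to 0.75 m from the base axis. Payload 8.5 kg.
Tool frame: the origin (TCP) lies at the very end of the fingers, on their centre line; the grasp point (between the pads) lies 19 mm behind it (manip.pinch_z is the distance from the TCP to the grasp point, in m); z points along the fingers, y is the line along which they close (so a half turn about z gives the same grasp; the last joint's range is limited). The gripper opens to 85 mm and grips with 20 to 120 N. Pads are 22 mm wide; open, the fingers measure 114 mm over their backs; the gripper's body (76 mm by 85 mm) begins 54 mm behind the grasp point. The pads swing forward as they close: fully open they stand 13 mm farther back than shut.
Start: joints at [-1.364, 0.381, 1.297, -0, 1.464, -0.215], TCP at [0.225, -0.502, 0.231] pointing down, gripper open.
Joint ranges: [-3.11, 3.11], [-0.89, 2.33], [0.22, 2.48], [-1.42, 4.56], [0.17, 2.85], [-2.88, 2.88]. Speed limits (rad/s): [2.39, 2.39, 3.14, 3.14, 3.14, 3.14].

### API

Orientations are given as a rotation vector (axis times angle).
In Python, from workcell import manip gives the robot as it stands. The module is installed in compiled form; this text tells all that it offers.
- The arm moves only by the tool servo_tool, never from a script. Its arguments are lists of equal length, an entry for each row: "xyz": the shift along the tool's x, y, z in units of 60 mm (1.0 is 60 mm), a list of three; "turn": the turn about the tool's z in units of 10 degrees (1.0 is 10 degrees); "jaw": the opening, from 0 (shut) to 1 (fully open). A call has 1 to 5 rows; each row is the pose to reach, as a shift and turn from the pose commanded when the call began, along the tool's axes at that moment; what a row does not reach only later rows make up. A row lasts 1/8 s, in which the tool goes at most 62.5 mm and 10.7 degrees, less where a joint would pass 70% of its speed; a pose out of reach is approached as far as the arm can. A call with a gripper value outside its range is refused whole. The fingers move at their own pace and stop on an object; the grip force is fixed at half the most. Time passes only in rows, so rows that repeat a pose let the fingers close. It gives the time, the measured TCP pose, the force, the opening and the grip force at its end, in the units of the state.
- manip.sense(): the state, without advancing time (a new reading comes with each control period).
- manip.get_image(name): name is "side" or "top" or "wrist"; returns the picture (384x512x3 uint8, blue, green, red); there is no depth.
- manip.calibration(name): a dict with "fx", "fy", "cx", "cy" (pixels), "distortion" ([k1, k2, p1, p2, k3] as OpenCV has them; the pictures are not rectified), "view" (4x4, takes a point from world to camera coordinates). Camera axes: x right, y up, looking along -z (the intrinsics and any distortion apply to the point x, -y, -z); pixel columns grow to the right and rows downward; lengths in m; the calibration is good to about 2 mm. A picture is of the moment at which its call begins: read the wrist's pose just before it. calibration takes no time and is no camera call; for the wrist camera it gives the pose at the moment of the call.
- manip.close_job(): hands the job in; it is judged then, once.
The state is a dict: "clock": time; "q": joint angles; "joint_vel": joint speeds; "tau": joint torques, N m; "ee_pos": TCP position; "tcp_rot": TCP orientation; "contact_force": force on the tool from outside, world axes, zero at the start; "moment": the same for the moment, N m; "width": finger opening in m; "finger_force": force on a finger pad.
Only numpy, scipy, OpenCV 4.12 (cv2) and the standard library are available. Lean on these libraries where they do the work, as an engineer would, in place of code of your own. Each camera call takes 0.05 s, during which the arm holds its last target. There are 200 camera calls.

## Working session

There is one attempt and no reset: what is moved stays moved. The work goes in short steps, Python scripts to look and compute and a tool call to move; the robot and the scene stay as the last step left them, time stands still between calls to the robot, and variables do not carry over. Pictures are saved under pics/ and viewed, at most 10 in all, crops included, and the job is handed in when it is done.

Besides the shell and the picture viewer there is one more tool, called after ">>>" as name(argument=value, ...) on one line, values as JSON. servo_tool: Moves the arm, as the interface text tells. Its arguments: {"type":"object","properties":{"xyz":{"type":"array"},"turn":{"type":"array"},"jaw":{"type":"array"}},"required":["xyz","turn","jaw"]}

```bash
mkdir -p pics
python3 - <<'E'
from workcell import manip
import cv2, numpy as np
print(manip.sense())
ims=[manip.get_image(n) for n in("side","top")]
for n,i in zip(("side","top"),ims): cv2.imwrite(f"pics/{n}0.png",i)
for n in("side","top"):
    c=manip.calibration(n); print(n,{k:np.round(v,4).tolist() for k,v in c.items()})
E
```

```text
{'clock': 0.0, 'q': array([-1.36430030e+00,  3.81200066e-01,  1.29828712e+00, -3.08827211e-06,
        1.46357324e+00, -2.15272772e-01]), 'joint_vel': array([-4.40439652e-04,  1.16073761e-03,  4.98465540e-04,  9.80187548e-05,
       -3.02548504e-03, -1.39806357e-04]), 'tau': array([ 7.97833582e-04, -4.48458838e+01, -2.31273615e+01, -1.45884514e-04,
        4.80976654e-03,  1.49697104e-05]), 'ee_pos': array([ 0.22510469, -0.50149925,  0.2307007 ]), 'tcp_rot': array([-3.07055899e+00, -6.57306489e-01, -5.29238186e-06]), 'contact_force': array([ 0.58865989, -0.66475693, -0.86712262]), 'moment': array([ 0.02213718, -0.00898809, -0.00196495]), 'finger_force': 0.0, 'width': 0.0854509365579216}
side {'fx': 458.4216, 'fy': 458.4216, 'cx': 250.4716, 'cy': 190.4252, 'distortion': [-0.0525, 0.0, 0.0, 0.0, 0.0], 'view': [[-0.9283, -0.3718, -0.0077, 0.4183], [0.2919, -0.7413, 0.6044, -0.2405], [-0.2304, 0.5588, 0.7966, -1.0439], [0.0, 0.0, 0.0, 1.0]]}
top {'fx': 389.3182, 'fy': 389.3182, 'cx': 259.6961, 'cy': 193.5114, 'distortion': [0.0142, 0.0, 0.0, 0.0, 0.0], 'view': [[0.0101, -0.9999, 0.0056, -0.0752], [0.9989, 0.0103, 0.0458, -0.4954], [-0.0458, 0.0051, 0.9989, -1.2472], [0.0, 0.0, 0.0, 1.0]]}
```

View pics/top0.png

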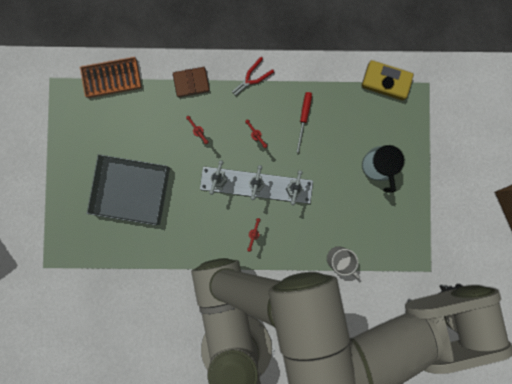

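View pics/side0.png

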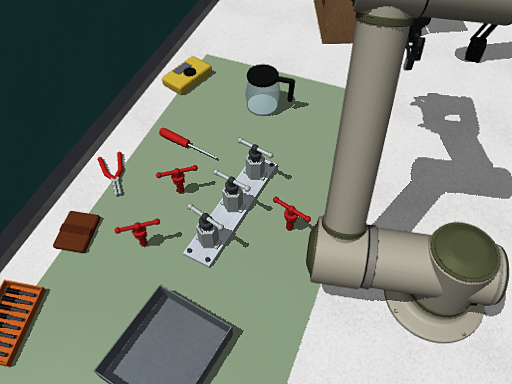

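The top view shows the gauge at about (257,185). Its three dark screws are at (218,178), (257,183) and (296,187), and the scrap tray is at (131,191). The red look-alikes at (200,131), (258,135) and (254,234) stand on the bench, so they are not the ones meant. The jug is at (385,162), the mug at (345,262) and the screwdriver at (304,120). I'll measure next, with one enlarged crop to confirm.

```bash
cat > h.py <<'E'
from workcell import manip
import cv2, numpy as np
def ray(name,uv,cal=None):
    c=cal or manip.calibration(name)
    K=np.array([[c["fx"],0,c["cx"]],[0,c["fy"],c["cy"]],[0,0,1]])
    p=cv2.undistortPoints(np.array([[uv]],float),K,np.array(c["distortion"],float))[0,0]
    V=np.array(c["view"]);R=V[:3,:3];o=-R.T@V[:3,3]
    return o,R.T@np.array([p[0],-p[1],-1])
def onz(name,uv,z,cal=None):
    o,d=ray(name,uv,cal);return o+d*(z-o[2])/d[2]
def proj(name,P,cal=None):
    c=cal or manip.calibration(name);V=np.array(c["view"])
    p=np.asarray(P,float).reshape(-1,3)@V[:3,:3].T+V[:3,3]
    q=np.c_[p[:,0],-p[:,1],-p[:,2]]
    K=np.array([[c["fx"],0,c["cx"]],[0,c["fy"],c["cy"]],[0,0,1]])
    return cv2.projectPoints(q,np.zeros(3),np.zeros(3),K,np.array(c["distortion"],float))[0][:,0]
E
python3 - <<'E'
from h import *
t=cv2.imread("pics/top0.png");s=cv2.imread("pics/side0.png")
roi=t[150:220,190:325].astype(int)
hsv=cv2.cvtColor(t,cv2.COLOR_BGR2HSV)
m=((hsv[...,1]<40)&(hsv[...,2]>120)).astype(np.uint8)*255
mm=np.zeros_like(m);mm[150:220,190:325]=m[150:220,190:325]
mm=cv2.morphologyEx(mm,cv2.MORPH_CLOSE,np.ones((5,5)))
pts=max(cv2.findContours(mm,0,2)[0],key=cv2.contourArea)
r=cv2.minAreaRect(pts);print(r)
box=cv2.boxPoints(r)
for b in box: print(b,onz("top",b,.012).round(4))
# tray rim: dark
a=cv2.resize(t[150:220,190:325],None,fx=5.5,fy=5.5,interpolation=cv2.INTER_CUBIC)
b=cv2.resize(mm[150:220,190:325],None,fx=2,fy=2)
cv2.imwrite("pics/c1.png",a)
E
```

```text
((251.5, 184.5), (69.0, 123.0), 90.0)
[190. 150.] [0.6351 0.1573 0.012 ]
[313. 150.] [ 0.6395 -0.2419  0.012 ]
[313. 219.] [ 0.4157 -0.2428  0.012 ]
[190. 219.] [0.4117 0.1533 0.012 ]
```

View pics/c1.png

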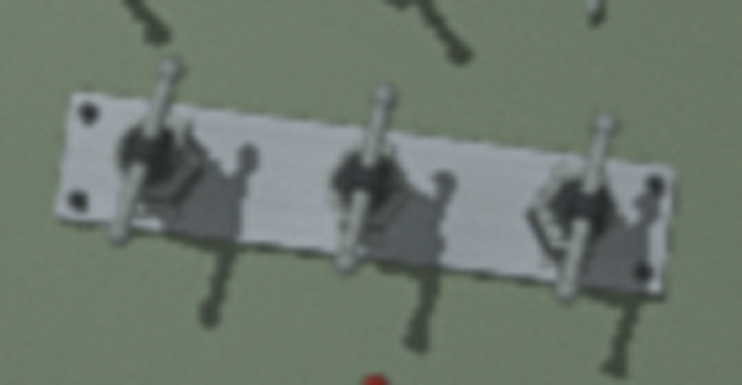

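The crop shows three grey-steel T-handle screws standing in the gauge's hex nuts. The T-bar ends are at crop (170,68)/(118,235), (384,95)/(346,262) and (604,124)/(566,290). They fit the description, and the red ones don't.

Run:
```python
from h import *
f=lambda u,v:((u+.5)/5.5-.5+190,(v+.5)/5.5-.5+150)
C=[onz("top",f(*p),.012)[:2] for p in((70,92),(675,172),(660,297),(55,218))]
C=np.array(C);c=C.mean(0);L=(C[0]+C[3]-C[1]-C[2])/2;W=(C[0]+C[1]-C[2]-C[3])/2
print("plate c",c.round(4),"L",np.linalg.norm(L).round(4),"W",np.linalg.norm(W).round(4),"gauge yaw(deg) from L",np.degrees(np.arctan2(-L[0],L[1])).round(2),"W",np.degrees(np.arctan2(W[1],W[0])).round(2))
u=L/np.linalg.norm(L)
for k in(-1,0,1): print("nut",k+2,(c+u*.12*k).round(4))
for n,a,b in((3,(170,68),(118,235)),(2,(384,95),(346,262)),(1,(604,124),(566,290))):
    A=onz("top",f(*a),.116);B=onz("top",f(*b),.116)
    print("bar",n,((A+B)/2).round(4),"len",np.linalg.norm(A-B).round(4),"yaw",np.degrees(np.arctan2(A[1]-B[1],A[0]-B[0])).round(1))
T=np.array([onz("top",p,.05)[:2] for p in((98,156),(173,165),(162,226),(89,213))]);print("tray approx",T.mean(0).round(3),T.round(3).tolist())
# side check: nut tops centre reprojection
P=[[*(c+u*.12*k),.116] for k in(-1,0,1)]
print("side px",proj("side",P).round(1).tolist())
```

```text
plate c [ 0.5236 -0.0578] L 0.3588 W 0.0745 gauge yaw(deg) from L -6.9 W -6.2
nut 1 [ 0.5092 -0.1769]
nut 2 [ 0.5236 -0.0578]
nut 3 [0.5381 0.0613]
bar 3 [0.5388 0.0612 0.116 ] len 0.0945 yaw -16.4
bar 2 [ 0.5254 -0.0582  0.116 ] len 0.0926 yaw -12.2
bar 1 [ 0.5112 -0.1771  0.116 ] len 0.0921 yaw -12.5
tray approx [0.502 0.334] [[0.607, 0.438], [0.581, 0.203], [0.39, 0.233], [0.428, 0.46]]
side px [[254.6, 147.5], [230.9, 179.9], [204.3, 216.3]]
```

```bash
cat >> h.py <<'E'
from scipy.spatial.transform import Rotation as Ro
def state():
    s=manip.sense();R=Ro.from_rotvec(s["tcp_rot"]).as_matrix()
    y=np.degrees(np.arctan2(R[1,1],R[0,1]))
    print("t",round(s["clock"],2),"tcp",s["ee_pos"].round(4),"yline",y.round(1),"q1,q6",np.degrees(s["q"][[0,5]]).round(1),"F",s["contact_force"].round(1),"M",s["moment"].round(2),"w",round(s["width"],4),"ff",round(s["finger_force"],1))
    return s,R,y
def go(x,y,z,yl=None):
    s,R,y0=state();d=R.T@(np.array([x,y,z])-s["ee_pos"])/.06
    t=0 if yl is None else (y0-yl)/10
    print("-> xyz",d.round(2).tolist(),"turn",round(t,2))
E
python3 -c "
from h import *
go(.51,-.177,.2,33)"
```

```text
t 0.1 tcp [ 0.2251 -0.5015  0.2308] yline -65.8 q1,q6 [-78.2 -12.3] F [ 0.6 -0.3  0. ] M [-0.    0.01 -0.02] w 0.0856 ff 0.0
-> xyz [6.55, -2.99, 0.52] turn -9.88
```

>>> servo_tool(xyz=[[1.0,-0.45,0],[2.0,-0.9,0],[3.0,-1.35,0],[4.0,-1.8,0],[5.0,-2.3,0]], turn=[-1.0,-2.0,-3.0,-4.0,-5.0], jaw=[0.6,0.6,0.6,0.6,0.6])

```text
clock: 0.72
ee_pos: [0.4321, -0.265, 0.2311]
tcp_rot: [-2.501, -1.901, 0.0]
contact_force: [0.8, -0.6, -0.4]
width: 0.0509
finger_force: 0.0
```

```bash
python3 -c "
from h import *
go(.51,-.177,.19,33)"
```

```text
t 0.72 tcp [ 0.4321 -0.265   0.2311] yline -15.5 q1,q6 [-44.9 -29.4] F [ 0.8 -0.6 -0.4] M [-0.03  0.04 -0.03] w 0.0509 ff 0.0
-> xyz [1.76, 0.86, 0.69] turn -4.85
```

>>> servo_tool(xyz=[[0.8,0.4,0.2],[1.4,0.7,0.4],[1.7,0.85,0.6],[1.76,0.86,0.69],[1.76,0.86,0.69]], turn=[-1.0,-2.0,-3.0,-4.0,-4.85], jaw=[0.6,0.6,0.6,0.6,0.6])

```text
clock: 1.35
ee_pos: [0.5094, -0.1785, 0.189]
tcp_rot: [-1.498, -2.759, -0.0]
contact_force: [0.8, 0.3, -0.1]
width: 0.0512
finger_force: 0.0
```

```bash
python3 -c "
from h import *
import cv2
go(.51,-.177,.19,33)
c=manip.calibration('wrist');i=manip.get_image('wrist');cv2.imwrite('pics/w1.png',i)
print(proj('wrist',[[.51,-.177,.116],[.5245,-.058,.116],[.51,-.177,.094]],c).round(1))"
```

```text
t 1.35 tcp [ 0.5094 -0.1785  0.189 ] yline 33.0 q1,q6 [-31.9 -64.9] F [ 0.8  0.3 -0.1] M [ 0.01 -0.04  0.05] w 0.0512 ff 0.0
-> xyz [0.02, 0.02, -0.02] turn 0.0
[[256.8 196.9]
 [369.7  70.7]
 [256.7 188. ]]
```

View pics/w1.png

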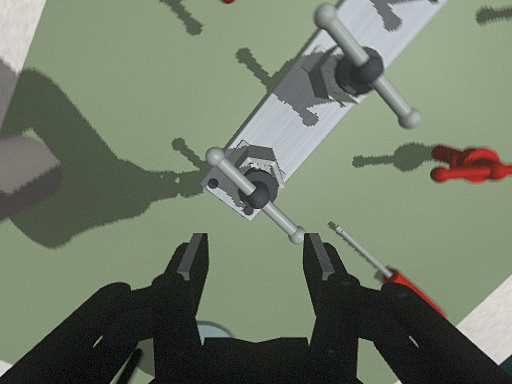

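The wrist view shows the first screw's T-bar balls at (217,157) and (298,235). Their midpoint (257,196) matches the predicted axis at (256.8,196.9). The fingers stand at 45° to the bar, ready to push it clockwise.

>>> servo_tool(xyz=[[0.02,0.02,0.6],[0.02,0.02,1.2],[0.02,0.02,1.7],[0.02,0.02,1.77],[0.02,0.02,1.77]], turn=[0,0,0,0,1.0], jaw=[0.6,0.6,0.6,0.6,0.6])

```text
clock: 2.02
ee_pos: [0.5101, -0.1777, 0.0842]
tcp_rot: [1.748, 2.61, 0.0]
contact_force: [0.9, -0.4, 0.3]
width: 0.0514
finger_force: 0.0
```

```bash
python3 -c "
from h import *
go(.51,-.177,.083)"
```

```text
t 2.02 tcp [ 0.5101 -0.1777  0.0842] yline 22.4 q1,q6 [-31.8 -54.1] F [ 0.9 -0.4  0.3] M [-0.03 -0.02 -0.01] w 0.0514 ff 0.0
-> xyz [0.01, 0.0, 0.02] turn 0
```

>>> servo_tool(xyz=[[0,0,0],[0,0,0],[0,0,0],[0,0,0]], turn=[1.0,2.0,3.0,4.0], jaw=[0.6,0.6,0.6,0.6])

```text
clock: 2.52
ee_pos: [0.5104, -0.1779, 0.0851]
tcp_rot: [2.536, 1.851, 0.001]
contact_force: [-0.6, 0.3, 0.4]
width: 0.0515
finger_force: 0.0
```

```bash
python3 -c "
from h import *
go(.51,-.177,.083)"
```

```text
t 2.52 tcp [ 0.5104 -0.1779  0.0851] yline -17.7 q1,q6 [-31.8 -14. ] F [-0.6  0.3  0.4] M [-0.02 -0.02  0.02] w 0.0515 ff 0.0
-> xyz [0.01, -0.01, 0.03] turn 0
```

>>> servo_tool(xyz=[[0,0,0],[0,0,0]], turn=[0.8,1.6], jaw=[0.6,0.6])

```text
clock: 2.78
ee_pos: [0.5104, -0.1779, 0.085]
tcp_rot: [2.768, 1.482, 0.001]
contact_force: [0.0, 1.1, 0.1]
width: 0.0515
finger_force: 0.1
```

```bash
python3 -c "
from h import *
state()
cv2.imwrite('pics/w2.png',manip.get_image('wrist'))"
```

```text
t 2.77 tcp [ 0.5104 -0.1779  0.085 ] yline -33.7 q1,q6 [-31.8   1.9] F [0.  1.1 0.1] M [ 0.09 -0.   -0.04] w 0.0515 ff 0.1
```

View pics/w2.png

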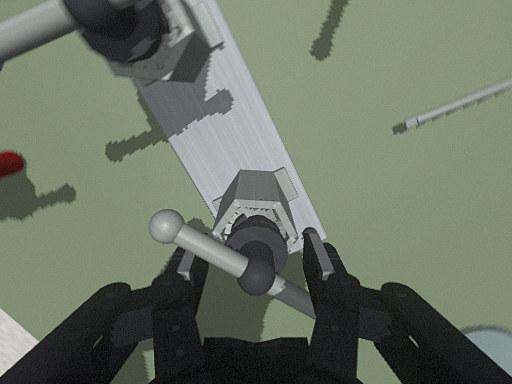

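The wrist view shows the bar, ball at (166,226), touching the fingers and following them. Turning on.

>>> servo_tool(xyz=[[0,0,0],[0,0,0]], turn=[0.8,1.6], jaw=[0.6,0.6])

```text
clock: 3.08
ee_pos: [0.5101, -0.1777, 0.0847]
tcp_rot: [2.946, 1.088, 0.001]
contact_force: [-0.4, -0.2, -0.0]
width: 0.0512
finger_force: 18.3
```

```bash
python3 -c "
from h import *
state()"
```

```text
t 3.08 tcp [ 0.5101 -0.1777  0.0847] yline -49.4 q1,q6 [-31.8  17.7] F [-0.4 -0.2 -0. ] M [0.12 0.07 1.1 ] w 0.0512 ff 18.3
```

>>> servo_tool(xyz=[[0,0,0],[0,0,0]], turn=[0.6,1.2], jaw=[0.6,0.6])

```text
clock: 3.32
ee_pos: [0.5099, -0.1777, 0.0847]
tcp_rot: [3.04, 0.784, -0.001]
contact_force: [-0.5, -0.3, 0.2]
width: 0.051
finger_force: 57.4
```

```bash
python3 -c "
from h import *
state()"
```

```text
t 3.33 tcp [ 0.5099 -0.1777  0.0847] yline -61.1 q1,q6 [-31.7  29.4] F [-0.5 -0.3  0.2] M [0.04 0.11 3.45] w 0.051 ff 57.4
```

The moment jumped to 3.4 N·m after about 60–70° of turn, so screw 1 binds. I'll back the fingers off before rising, then go to nut 2.

>>> servo_tool(xyz=[[0,0,0],[0,0,0],[0,0,-0.9],[0,0,-1.5],[0,0,-1.75]], turn=[-1.0,-2.0,-2.2,-3.2,-4.2], jaw=[0.6,0.6,0.6,0.6,0.6])

```text
clock: 3.95
ee_pos: [0.5106, -0.1779, 0.1922]
tcp_rot: [2.553, 1.823, 0.003]
contact_force: [0.4, 0.5, -0.1]
width: 0.0515
finger_force: 0.0
```

```bash
python3 -c "
from h import *
go(.5245,-.058,.185,33)
cv2.imwrite('pics/w3.png',manip.get_image('wrist'))"
```

```text
t 3.95 tcp [ 0.5106 -0.1779  0.1922] yline -18.9 q1,q6 [-31.8 -12.8] F [ 0.4  0.5 -0.1] M [ 0.01 -0.03 -0.03] w 0.0515 ff 0.0
-> xyz [1.97, -0.43, 0.11] turn -5.19
```

View pics/w3.png

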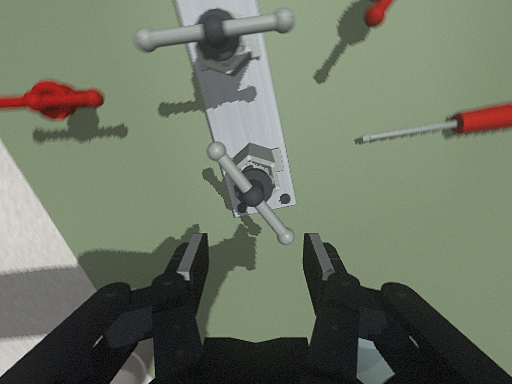

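Screw 1's bar, balls (217,151) and (287,237), now stands at about -70°, so it turned 59° and stopped, which matches a binding screw. Next is nut 2.

>>> servo_tool(xyz=[[0.6,-0.1,0],[1.2,-0.25,0],[1.7,-0.38,0.0],[1.97,-0.43,0.0],[1.97,-0.43,0.11]], turn=[-1.05,-2.1,-3.15,-4.2,-5.2], jaw=[0.6,0.6,0.6,0.6,0.6])

```text
clock: 4.62
ee_pos: [0.5249, -0.0563, 0.1827]
tcp_rot: [1.499, 2.76, 0.001]
contact_force: [0.6, 0.2, 0.4]
width: 0.051
finger_force: 0.0
```

```bash
python3 -c "
from h import *
go(.5245,-.058,.083,33)"
```

```text
t 4.62 tcp [ 0.5249 -0.0563  0.1827] yline 33.0 q1,q6 [-19. -52.] F [0.6 0.2 0.4] M [ 0.04 -0.01  0.02] w 0.051 ff 0.0
-> xyz [-0.02, -0.02, 1.66] turn -0.0
```

>>> servo_tool(xyz=[[-0.02,-0.02,0.6],[-0.02,-0.02,1.2],[-0.02,-0.02,1.6],[-0.02,-0.02,1.66],[-0.02,-0.02,1.66]], turn=[0,0,0,0,1.0], jaw=[0.6,0.6,0.6,0.6,0.6])

```text
clock: 5.25
ee_pos: [0.5246, -0.0593, 0.0832]
tcp_rot: [1.748, 2.61, 0.0]
contact_force: [-0.1, 0.8, 0.6]
width: 0.0511
finger_force: 0.1
```

>>> servo_tool(xyz=[[0,0,0],[0,0,0],[0,0,0],[0,0,0],[0,0,0]], turn=[1.0,2.0,3.0,4.0,5.0], jaw=[0.6,0.6,0.6,0.6,0.6])

```text
clock: 5.88
ee_pos: [0.5249, -0.0593, 0.0839]
tcp_rot: [2.688, 1.624, 0.002]
contact_force: [0.1, 0.6, -0.7]
width: 0.0509
finger_force: 0.1
```

```bash
python3 -c "
from h import *
state()"
```

```text
t 5.88 tcp [ 0.5249 -0.0593  0.0839] yline -27.7 q1,q6 [-19.3   8.4] F [ 0.1  0.6 -0.7] M [0.04 0.   0.02] w 0.0509 ff 0.1
```

>>> servo_tool(xyz=[[0,0,0],[0,0,0]], turn=[0.9,1.8], jaw=[0.6,0.6])

```text
clock: 6.12
ee_pos: [0.5249, -0.0593, 0.0839]
tcp_rot: [2.908, 1.184, 0.003]
contact_force: [0.6, -0.2, 0.2]
width: 0.051
finger_force: 0.1
```

```bash
python3 -c "
from h import *
state()"
```

```text
t 6.12 tcp [ 0.5249 -0.0593  0.0839] yline -45.7 q1,q6 [-19.3  26.4] F [ 0.6 -0.2  0.2] M [ 0.   -0.03  0.05] w 0.051 ff 0.1
```

>>> servo_tool(xyz=[[0,0,0],[0,0,0]], turn=[0.8,1.6], jaw=[0.6,0.6])

```text
clock: 6.38
ee_pos: [0.5249, -0.0593, 0.0839]
tcp_rot: [3.045, 0.769, 0.003]
contact_force: [-0.3, 0.3, 0.1]
width: 0.0511
finger_force: 0.1
```

```bash
python3 -c "
from h import *
state()"
```

```text
t 6.38 tcp [ 0.5249 -0.0593  0.0839] yline -61.7 q1,q6 [-19.3  42.4] F [-0.3  0.3  0.1] M [ 0.03 -0.03  0.01] w 0.0511 ff 0.1
```

>>> servo_tool(xyz=[[0,0,0],[0,0,0]], turn=[0.6,1.2], jaw=[0.6,0.6])

```text
clock: 6.62
ee_pos: [0.5249, -0.0593, 0.0839]
tcp_rot: [3.108, 0.448, 0.003]
contact_force: [0.3, 0.4, 0.1]
width: 0.0511
finger_force: 0.1
```

```bash
python3 -c "
from h import *
state()"
```

```text
t 6.62 tcp [ 0.5249 -0.0593  0.0839] yline -73.6 q1,q6 [-19.3  54.3] F [0.3 0.4 0.1] M [ 0.   -0.    0.01] w 0.0511 ff 0.1
```

Past 75° with no resistance, so screw 2 runs free. I'll continue the stroke.

>>> servo_tool(xyz=[[0,0,0],[0,0,0],[0,0,0],[0,0,0],[0,0,0]], turn=[1.0,2.0,3.0,4.0,5.0], jaw=[0.6,0.6,0.6,0.6,0.6])

```text
clock: 7.25
ee_pos: [0.5248, -0.0593, 0.0839]
tcp_rot: [3.006, -0.911, 0.003]
contact_force: [-0.5, 0.4, 0.1]
width: 0.0508
finger_force: 0.1
```

>>> servo_tool(xyz=[[0,0,0],[0,0,0],[0,0,0],[0,0,0],[0,0,0]], turn=[1.0,2.0,3.0,4.0,5.0], jaw=[0.6,0.6,0.6,0.6,0.6])

```text
clock: 7.88
ee_pos: [0.5249, -0.0593, 0.0839]
tcp_rot: [-2.339, 2.096, -0.003]
contact_force: [0.7, 0.1, 0.5]
width: 0.0513
finger_force: 0.1
```

```bash
python3 -c "
from h import *
state()"
```

```text
t 7.88 tcp [ 0.5249 -0.0593  0.0839] yline -173.7 q1,q6 [-19.3 154.4] F [0.7 0.1 0.5] M [ 0.05 -0.03 -0.01] w 0.0513 ff 0.1
```

>>> servo_tool(xyz=[[0,0,0],[0,0,-0.9],[0,0,-1.6],[0,0,-1.7],[0,0,-1.7]], turn=[-0.6,-0.6,-1.2,-2.2,-3.2], jaw=[0.6,0.6,0.6,0.6,0.6])

```text
clock: 8.5
ee_pos: [0.5248, -0.0593, 0.1869]
tcp_rot: [-2.834, 1.354, -0.006]
contact_force: [0.5, -0.7, -1.4]
width: 0.0517
finger_force: 0.0
```

```bash
python3 -c "
from h import *
go(.5245,-.058,.185)
cv2.imwrite('pics/w4.png',manip.get_image('wrist'))"
```

```text
t 8.5 tcp [ 0.5248 -0.0593  0.1869] yline -141.1 q1,q6 [-19.3 121.8] F [ 0.5 -0.7 -1.4] M [-0.05  0.04 -0.04] w 0.0517 ff 0.0
-> xyz [-0.02, -0.01, 0.03] turn 0
```

View pics/w4.png

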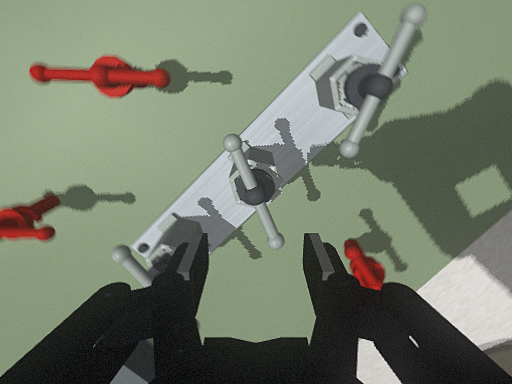

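Screw 2's bar, balls (233,143) and (277,243), is at about -207°, so it has turned 195° and sunk visibly. I'll wind the wrist back and re-engage.

>>> servo_tool(xyz=[[0,0,0],[0,0,0],[0,0,0],[0,0,0],[0,0,0]], turn=[-1.06,-2.12,-3.18,-4.24,-5.3], jaw=[0.6,0.6,0.6,0.6,0.6])

```text
clock: 9.18
ee_pos: [0.5245, -0.0592, 0.1855]
tcp_rot: [3.141, 0.05, 0.002]
contact_force: [0.3, 0.3, -0.0]
width: 0.0512
finger_force: 0.0
```

>>> servo_tool(xyz=[[0,0,0],[0,0,0],[0,0,0],[0,0,0],[0,0,0]], turn=[-1.06,-2.12,-3.18,-4.24,-5.3], jaw=[0.6,0.6,0.6,0.6,0.6])

```text
clock: 9.8
ee_pos: [0.5244, -0.0592, 0.1855]
tcp_rot: [2.788, 1.445, 0.001]
contact_force: [-0.6, -0.1, -0.6]
width: 0.0513
finger_force: 0.0
```

>>> servo_tool(xyz=[[0,0,0],[0,0,0],[0,0,0],[0,0,0],[0,0,0.4]], turn=[-1.06,-2.12,-3.18,-4.24,-5.3], jaw=[0.6,0.6,0.6,0.6,0.6])

```text
clock: 10.42
ee_pos: [0.5253, -0.0595, 0.1625]
tcp_rot: [1.848, 2.534, 0.002]
contact_force: [-0.1, 1.0, -0.1]
width: 0.0512
finger_force: 0.0
```

```bash
python3 -c "
from h import *
go(.5247,-.0585,.083,18)"
```

```text
t 10.43 tcp [ 0.5253 -0.0595  0.1625] yline 17.8 q1,q6 [-19.3 -37.1] F [-0.1  1.  -0.1] M [ 0.    0.   -0.08] w 0.0512 ff 0.0
-> xyz [0.02, -0.01, 1.33] turn -0.02
```

>>> servo_tool(xyz=[[0,0,0.6],[0,0,1.1],[0,0,1.32],[0,0,1.33],[0,0,1.33]], turn=[0,0,0,0,1.0], jaw=[0.6,0.6,0.6,0.6,0.6])

```text
clock: 11.05
ee_pos: [0.525, -0.0594, 0.082]
tcp_rot: [2.072, 2.359, 0.001]
contact_force: [-0.5, 0.1, 0.6]
width: 0.0513
finger_force: 0.0
```

>>> servo_tool(xyz=[[0,0,0],[0,0,0],[0,0,0],[0,0,0],[0,0,0]], turn=[1.0,2.0,3.0,4.0,5.0], jaw=[0.6,0.6,0.6,0.6,0.6])

```text
clock: 11.68
ee_pos: [0.5251, -0.0594, 0.0823]
tcp_rot: [2.876, 1.259, 0.003]
contact_force: [-0.8, -0.4, -0.2]
width: 0.0511
finger_force: 0.1
```

```bash
python3 -c "
from h import *
state()"
```

```text
t 11.68 tcp [ 0.5251 -0.0594  0.0823] yline -42.7 q1,q6 [-19.3  23.4] F [-0.8 -0.4 -0.2] M [ 0.   -0.02  0.01] w 0.0511 ff 0.1
```

>>> servo_tool(xyz=[[0,0,0],[0,0,0]], turn=[1.0,1.8], jaw=[0.6,0.6])

```text
clock: 11.92
ee_pos: [0.5251, -0.0594, 0.0824]
tcp_rot: [3.038, 0.795, 0.004]
contact_force: [-0.5, -0.9, -0.0]
width: 0.0509
finger_force: 0.1
```

```bash
python3 -c "
from h import *
state()"
```

```text
t 11.93 tcp [ 0.5251 -0.0594  0.0824] yline -60.7 q1,q6 [-19.3  41.4] F [-0.5 -0.9 -0. ] M [0.01 0.02 0.01] w 0.0509 ff 0.1
```

>>> servo_tool(xyz=[[0,0,0],[0,0,0]], turn=[0.5,1.0], jaw=[0.6,0.6])

```text
clock: 12.18
ee_pos: [0.525, -0.0593, 0.0823]
tcp_rot: [3.095, 0.53, 0.004]
contact_force: [-0.1, 0.4, -0.7]
width: 0.0506
finger_force: 0.2
```

```bash
python3 -c "
from h import *
state()"
```

```text
t 12.18 tcp [ 0.525  -0.0593  0.0823] yline -70.6 q1,q6 [-19.3  51.3] F [-0.1  0.4 -0.7] M [0.04 0.06 0.02] w 0.0506 ff 0.2
```

>>> servo_tool(xyz=[[0,0,0],[0,0,0]], turn=[0.5,1.0], jaw=[0.6,0.6])

```text
clock: 12.42
ee_pos: [0.5248, -0.0592, 0.0822]
tcp_rot: [3.13, 0.259, 0.003]
contact_force: [-1.2, 0.5, -1.0]
width: 0.0512
finger_force: 0.5
```

```bash
python3 -c "
from h import *
state()"
```

```text
t 12.43 tcp [ 0.5248 -0.0592  0.0822] yline -80.5 q1,q6 [-19.3  61.3] F [-1.2  0.5 -1. ] M [0.09 0.18 0.03] w 0.0512 ff 0.5
```

>>> servo_tool(xyz=[[0,0,0],[0,0,0]], turn=[0.4,0.6], jaw=[0.6,0.6])

```text
clock: 12.68
ee_pos: [0.5247, -0.0592, 0.082]
tcp_rot: [3.139, 0.098, 0.003]
contact_force: [-1.1, 0.5, 0.8]
width: 0.0515
finger_force: 0.6
```

```bash
python3 -c "
from h import *
state()"
```

```text
t 12.68 tcp [ 0.5247 -0.0592  0.082 ] yline -86.4 q1,q6 [-19.3  67.1] F [-1.1  0.5  0.8] M [ 0.12  0.18 -0.  ] w 0.0515 ff 0.6
```

>>> servo_tool(xyz=[[0,0,0],[0,0,0]], turn=[0.4,0.8], jaw=[0.6,0.6])

```text
clock: 12.92
ee_pos: [0.5245, -0.059, 0.0816]
tcp_rot: [3.139, -0.122, 0.001]
contact_force: [-1.7, 1.6, 0.0]
width: 0.051
finger_force: 1.2
```

```bash
python3 -c "
from h import *
state()
cv2.imwrite('pics/w5.png',manip.get_image('wrist'))"
```

```text
t 12.93 tcp [ 0.5245 -0.059   0.0816] yline -94.5 q1,q6 [-19.3  75.2] F [-1.7  1.6  0. ] M [0.24 0.25 0.07] w 0.051 ff 1.2
```

View pics/w5.png

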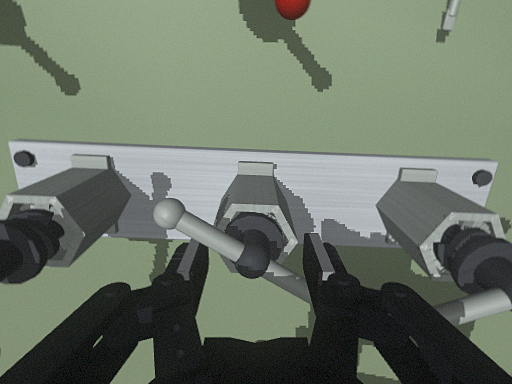

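The wrist view shows the left finger against the bar near (185,225), and the collar close to the nut at (252,240). There is no hard stop yet, so I'll creep on until the moment jumps.

>>> servo_tool(xyz=[[0,0,0],[0,0,0]], turn=[0.4,0.6], jaw=[0.6,0.6])

```text
clock: 13.22
ee_pos: [0.5243, -0.059, 0.0813]
tcp_rot: [-3.129, 0.283, -0.0]
contact_force: [-2.4, 2.3, 2.7]
width: 0.0513
finger_force: 3.1
```

```bash
python3 -c "
from h import *
s,_,_=state();print(s['q'].round(4),s['tau'].round(2))"
```

```text
t 13.22 tcp [ 0.5243 -0.059   0.0813] yline -100.3 q1,q6 [-19.3  81.1] F [-2.4  2.3  2.7] M [0.33 0.3  0.17] w 0.0513 ff 3.1
[-3.3670e-01  5.0330e-01  1.5801e+00  2.0000e-04  1.0579e+00  1.4146e+00] [-1.210e+00 -4.450e+01 -1.832e+01 -2.300e-01 -6.800e-01 -2.000e-02]
```

>>> servo_tool(xyz=[[0,0,0],[0,0,0]], turn=[0.4,0.6], jaw=[0.6,0.6])

```text
clock: 13.48
ee_pos: [0.5241, -0.0589, 0.0811]
tcp_rot: [-3.11, 0.446, 0.0]
contact_force: [-3.0, 2.4, 4.3]
width: 0.0511
finger_force: 6.1
```

```bash
python3 -c "
from h import *
state()"
```

```text
t 13.47 tcp [ 0.5241 -0.0589  0.0811] yline -106.3 q1,q6 [-19.3  87. ] F [-3.   2.4  4.3] M [0.57 0.45 0.33] w 0.0511 ff 6.1
```

The resistance is soft and the tool is being pushed up, so a finger may be riding up on a bar that is already stopped. I'll back off and look.

>>> servo_tool(xyz=[[0,0,0],[0,0,0],[0,0,-0.9],[0,0,-1.6],[0,0,-1.7]], turn=[-1.0,-2.0,-2.4,-3.2,-4.2], jaw=[0.6,0.6,0.6,0.6,0.6])

```text
clock: 14.1
ee_pos: [0.5258, -0.0598, 0.186]
tcp_rot: [3.057, 0.706, 0.009]
contact_force: [-0.7, 0.5, -0.3]
width: 0.051
finger_force: 0.0
```

```bash
python3 -c "
from h import *
state()
c=manip.calibration('wrist');i=manip.get_image('wrist')
for z in(.116,.098): print(proj('wrist',[[.525,-.0588,z]],c).round(1))
print(c['view'].round(3).tolist() if hasattr(c['view'],'round') else c['view'])
a=i;b=manip.get_image('side')[90:230,160:300];b=cv2.resize(b,(384,384),interpolation=cv2.INTER_CUBIC)
a=cv2.resize(a[80:330,100:400],None,fx=384/250,fy=384/250)[:, :416]
cv2.imwrite('pics/w6.png',np.hstack([a,b]));np.save('w6.npy',i)"
```

```text
t 14.1 tcp [ 0.5258 -0.0598  0.186 ] yline -64.0 q1,q6 [-19.3  44.7] F [-0.7  0.5 -0.3] M [-0.    0.03  0.  ] w 0.051 ff 0.0
[[253.2 200.5]]
[[253.2 192.8]]
[[0.437, -0.899, 0.005, -0.285], [0.855, 0.414, -0.311, -0.399], [0.278, 0.14, 0.95, -0.475], [0.0, 0.0, 0.0, 1.0]]
```

View pics/w6.png

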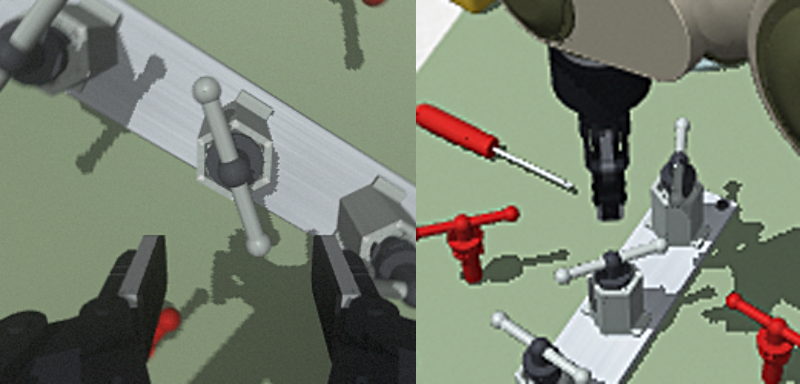

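```bash
python3 -c "
from h import *
c=manip.calibration('wrist')
for z in(.095,.098,.101,.104,.108,.112,.116):
    A,B=[onz('wrist',(100+u/1.536,80+v/1.536),z,c) for u,v in((206,90),(259,245))]
    print(z,((A+B)/2).round(4),np.linalg.norm(A-B).round(4),np.degrees(np.arctan2(A[1]-B[1],A[0]-B[0])).round(1))
# side view: ball px
f=lambda u,v:(160+u*140/384,90+v*140/384)
for z in (.098,.104,.11):
    A,B=[onz('side',f(u-416,v),z) for u,v in((561,275),(659,244))]
    print('side',z,((A+B)/2).round(4),np.linalg.norm(A-B).round(4),np.degrees(np.arctan2(A[1]-B[1],A[0]-B[0])).round(1))
"
```

```text
0.095 [ 0.524  -0.0575  0.095 ] 0.0938 43.4
0.098 [ 0.5249 -0.0571  0.098 ] 0.0926 43.4
0.101 [ 0.5259 -0.0567  0.101 ] 0.0914 43.4
0.104 [ 0.5269 -0.0562  0.104 ] 0.0902 43.4
0.108 [ 0.5281 -0.0557  0.108 ] 0.0886 43.4
0.112 [ 0.5294 -0.0551  0.112 ] 0.087 43.4
0.116 [ 0.5307 -0.0545  0.116 ] 0.0853 43.4
side 0.098 [ 0.5243 -0.0574  0.098 ] 0.093 43.6
side 0.104 [ 0.5222 -0.0532  0.104 ] 0.0923 43.6
side 0.11 [ 0.5201 -0.049   0.11  ] 0.0917 43.6
```

The crop and rays put screw 2's bar at z ≈ 98 mm, the height expected for home. I'll check the sink in the fixed side camera against the first picture.

Run:
```python
from h import *
s0=cv2.imread("pics/side0.png");s1=manip.get_image("side");cv2.imwrite("pics/side1.png",s1)
def balls(img,c,z,ang,n):
    out=[]
    a=np.radians(ang);d=np.array([np.cos(a),np.sin(a),0])*.046
    for sg in(1,-1):
        p=proj("side",[np.r_[c,z]+sg*d])[0]
        hsv=cv2.cvtColor(img,cv2.COLOR_BGR2HSV).astype(int)
        x0,y0=p.round().astype(int);r=6
        w=hsv[y0-r:y0+r+1,x0-r:x0+r+1]
        m=((w[...,1]<38)&(w[...,2]>110)).astype(np.uint8)
        dt=cv2.distanceTransform(cv2.copyMakeBorder(m,1,1,1,1,cv2.BORDER_CONSTANT),cv2.DIST_L2,5)[1:-1,1:-1]
        ys,xs=np.where(dt>=dt.max()-.6)
        out.append((x0-r+xs.mean(),y0-r+ys.mean(),dt.max()));
    print(n,np.round(out,1).tolist(),"mid",np.mean(np.array(out)[:,:2],0).round(2))
c2=[.525,-.058]
balls(s0,c2,.116,-12.2,"bar2 start");balls(s1,c2,.098,43.5,"bar2 now")
balls(s0,[.5385,.0613],.116,-16.4,"bar3 start");balls(s1,[.5385,.0613],.116,-16.4,"bar3 now")
print(proj("side",[[*c2,.116],[*c2,.101],[*c2,.098],[*c2,.095]]).round(2).tolist())
```

```text
bar2 start [[216.7, 172.0, 2.2], [244.5, 185.8, 4.2]] mid [230.61 178.88]
bar2 now [[214.3, 189.3, 2.2], [245.4, 176.8, 4.2]] mid [229.87 183.07]
bar3 start [[189.5, 206.0, 2.8], [221.2, 224.1, 3.0]] mid [205.38 215.06]
bar3 now [[189.5, 206.0, 2.8], [221.0, 223.9, 3.6]] mid [205.25 214.94]
[[230.41, 179.7], [230.67, 183.53], [230.72, 184.29], [230.77, 185.04]]
```

```bash
python3 -c "
from h import *
go(.525,-.058,.080,-92)"
```

```text
t 14.25 tcp [ 0.5245 -0.0594  0.1829] yline -64.5 q1,q6 [-19.3  45.2] F [-0.7 -0.3 -0.7] M [-0.04  0.02 -0.06] w 0.0509 ff 0.0
-> xyz [0.02, -0.02, 1.72] turn 2.75
```

>>> servo_tool(xyz=[[0.02,-0.02,0],[0.02,-0.02,0],[0.02,-0.02,0.6],[0.02,-0.02,1.3],[0.02,-0.02,1.71]], turn=[1.0,2.0,2.75,2.75,2.75], jaw=[0.55,0.55,0.55,0.55,0.55])

```text
clock: 14.88
ee_pos: [0.5239, -0.0573, 0.0775]
tcp_rot: [-3.14, 0.057, 0.005]
contact_force: [0.4, -0.7, -0.6]
width: 0.0472
finger_force: 0.0
```

>>> servo_tool(xyz=[[0,0,0],[0,0,0],[0,0,0]], turn=[0,0.6,1.2], jaw=[0.55,0.55,0.55])

```text
clock: 15.25
ee_pos: [0.5252, -0.0576, 0.081]
tcp_rot: [3.117, -0.386, 0.001]
contact_force: [-1.7, -0.1, -1.3]
width: 0.0471
finger_force: 6.4
```

```bash
python3 -c "
from h import *
state()"
```

```text
t 15.25 tcp [ 0.5252 -0.0576  0.081 ] yline -104.1 q1,q6 [-19.1  85. ] F [-1.7 -0.1 -1.3] M [0.16 0.11 0.37] w 0.0471 ff 6.4
```

>>> servo_tool(xyz=[[0,0,0],[0,0,0]], turn=[0.4,0.6], jaw=[0.55,0.55])

```text
clock: 15.5
ee_pos: [0.525, -0.0575, 0.0808]
tcp_rot: [3.094, -0.544, 0.001]
contact_force: [-1.4, 1.9, -1.5]
width: 0.0473
finger_force: 9.9
```

```bash
python3 -c "
from h import *
state()"
```

```text
t 15.5 tcp [ 0.525  -0.0575  0.0808] yline -109.9 q1,q6 [-19.1  90.8] F [-1.4  1.9 -1.5] M [0.2  0.11 0.55] w 0.0473 ff 9.9
```

>>> servo_tool(xyz=[[0,0,0],[0,0,0],[0,0,0]], turn=[0.4,0.8,0.8], jaw=[0.55,0.55,0.55])

```text
clock: 15.88
ee_pos: [0.5249, -0.0574, 0.0805]
tcp_rot: [-3.05, 0.755, -0.001]
contact_force: [-1.1, 1.5, 0.2]
width: 0.047
finger_force: 9.4
```

```bash
python3 -c "
from h import *
state()"
```

```text
t 15.88 tcp [ 0.5249 -0.0574  0.0805] yline -117.8 q1,q6 [-19.1  98.7] F [-1.1  1.5  0.2] M [0.26 0.15 0.53] w 0.047 ff 9.4
```

```bash
cat >> h.py <<'E'
def ball(img,c,xy,z,lo=(120,140),hi=(230,260)):
    """brightest round blob in a window -> bar angle about axis xy"""
    g=cv2.medianBlur(cv2.cvtColor(img,cv2.COLOR_BGR2GRAY),3)
    w=g[lo[1]:hi[1],lo[0]:hi[0]]
    cs=cv2.HoughCircles(w,cv2.HOUGH_GRADIENT,1,20,param1=80,param2=12,minRadius=9,maxRadius=20)
    for u,v,r in ([] if cs is None else cs[0][:3]):
        P=onz("wrist",(lo[0]+u,lo[1]+v),z,c);d=P[:2]-xy
        print("ball",(lo[0]+u,lo[1]+v,r),"r",np.linalg.norm(d).round(4),"ang",np.degrees(np.arctan2(d[1],d[0])).round(1))
E
python3 - <<'E'
from h import *
c=manip.calibration("wrist");i=manip.get_image("wrist");cv2.imwrite("pics/w7.png",i)
ball(i,c,np.array([.525,-.058]),.098)
E
```

```text
ball (np.float32(170.5), np.float32(215.5), np.float32(15.0)) r 0.0475 ang 29.7
ball (np.float32(193.5), np.float32(230.5), np.float32(15.0)) r 0.0348 ang 31.5
```

View pics/w7.png

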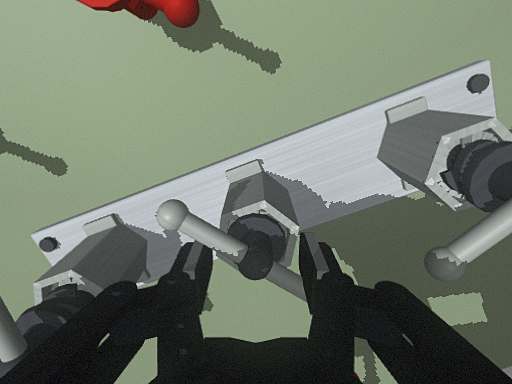

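The wrist view shows the ball at (170,215), so the bar angle is 29.7°. The bar is still turning under a modest torque, so I'll re-measure its heights now and in the earlier picture (w4).

Run:
```python
from h import *
s,R,y=state();c=manip.calibration("wrist");V=np.array(c["view"])
T=np.eye(4);T[:3,:3]=R;T[:3,3]=s["ee_pos"];X=V@T   # camera from tool, fixed
def cal(p,rv):
    T=np.eye(4);T[:3,:3]=Ro.from_rotvec(rv).as_matrix();T[:3,3]=p
    d=dict(c);d["view"]=X@np.linalg.inv(T);return d
def ln(tag,d,a,b):
    print(tag)
    for z in(.095,.1,.105,.11,.116,.12):
        A,B=onz("w",a,z,d),onz("w",b,z,d);m=(A+B)/2
        print(z,m.round(4)[:2],np.linalg.norm(A-B).round(4),np.degrees(np.arctan2(A[1]-B[1],A[0]-B[0])).round(1))
ln("w1 screw1",cal([.5094,-.1785,.189],[-1.498,-2.759,0]),(217,157),(298,235))
ln("w3 screw1",cal([.5106,-.1779,.1922],[2.553,1.823,.003]),(217,151),(287,237))
ln("w3 screw2",cal([.5106,-.1779,.1922],[2.553,1.823,.003]),(147,40),(284,20))
ln("w4 screw2",cal([.5248,-.0593,.1869],[-2.834,1.354,-.006]),(233,143),(277,243))
ln("w6 screw2",cal([.5258,-.0598,.186],[3.057,.706,.009]),(234.1,138.6),(268.6,239.5))
```

```text
t 15.93 tcp [ 0.5249 -0.0574  0.0805] yline -117.8 q1,q6 [-19.1  98.7] F [-0.   1.7  0.5] M [0.4  0.08 0.5 ] w 0.0469 ff 9.3
w1 screw1
0.095 [ 0.5159 -0.1829] 0.1002 167.3
0.1 [ 0.5148 -0.1813] 0.0981 167.3
0.105 [ 0.5137 -0.1798] 0.096 167.3
0.11 [ 0.5126 -0.1783] 0.0938 167.3
0.116 [ 0.5114 -0.1764] 0.0913 167.3
0.12 [ 0.5105 -0.1752] 0.0896 167.3
w3 screw1
0.095 [ 0.5071 -0.1843] 0.1005 108.3
0.1 [ 0.5077 -0.1826] 0.0984 108.3
0.105 [ 0.5083 -0.1808] 0.0963 108.3
0.11 [ 0.509  -0.1791] 0.0942 108.3
0.116 [ 0.5097 -0.177 ] 0.0917 108.3
0.12 [ 0.5102 -0.1756] 0.09 108.3
w3 screw2
0.095 [ 0.5226 -0.0532] 0.1011 168.5
0.1 [ 0.5229 -0.0542] 0.099 168.5
0.105 [ 0.5232 -0.0552] 0.0969 168.5
0.11 [ 0.5235 -0.0561] 0.0948 168.5
0.116 [ 0.5238 -0.0573] 0.0922 168.5
0.12 [ 0.524  -0.0581] 0.0906 168.5
w4 screw2
0.095 [ 0.5217 -0.0559] 0.098 -28.6
0.1 [ 0.5229 -0.0574] 0.0959 -28.6
0.105 [ 0.524  -0.0588] 0.0938 -28.6
0.11 [ 0.5252 -0.0602] 0.0917 -28.6
0.116 [ 0.5265 -0.0619] 0.0892 -28.6
0.12 [ 0.5275 -0.063 ] 0.0875 -28.6
w6 screw2
0.095 [ 0.5243 -0.058 ] 0.0947 43.7
0.1 [ 0.5258 -0.0572] 0.0927 43.7
0.105 [ 0.5274 -0.0565] 0.0906 43.7
0.11 [ 0.529  -0.0558] 0.0886 43.7
0.116 [ 0.5309 -0.0549] 0.0862 43.7
0.12 [ 0.5322 -0.0543] 0.0846 43.7
```

>>> servo_tool(xyz=[[0,0,0],[0,0,0],[0,0,0]], turn=[0.5,1.0,1.0], jaw=[0.55,0.55,0.55])

```text
clock: 16.3
ee_pos: [0.5249, -0.0573, 0.0803]
tcp_rot: [-2.973, 1.015, -0.0]
contact_force: [0.1, 2.3, -0.8]
width: 0.0465
finger_force: 13.3
```

```bash
python3 -c "
from h import *
state()
ball(manip.get_image('wrist'),manip.calibration('wrist'),np.array([.525,-.058]),.097)"
```

```text
t 16.3 tcp [ 0.5249 -0.0573  0.0803] yline -127.7 q1,q6 [-19.1 108.6] F [ 0.1  2.3 -0.8] M [ 0.45 -0.03  0.72] w 0.0465 ff 13.3
ball (np.float32(172.5), np.float32(216.5), np.float32(17.2)) r 0.0464 ang 20.4
ball (np.float32(191.5), np.float32(228.5), np.float32(11.6)) r 0.036 ang 21.8
ball (np.float32(135.5), np.float32(232.5), np.float32(17.2)) r 0.06 ang 36.6
```

The bar now sits at about z 97 mm, the home height. Torque has climbed to 0.72 N·m, well above the free-running range, so the collar is down on the nut and screw 2 is home. Backing off and going to nut 3.

>>> servo_tool(xyz=[[0,0,0],[0,0,0],[0,0,-0.9],[0,0,-1.6],[0,0,-1.75]], turn=[-0.8,-1.4,-1.6,-2.6,-3.6], jaw=[0.55,0.6,0.6,0.6,0.6])

```text
clock: 16.98
ee_pos: [0.526, -0.0582, 0.1884]
tcp_rot: [3.139, -0.04, 0.01]
contact_force: [0.1, -0.6, -0.4]
width: 0.0515
finger_force: 0.0
```

>>> servo_tool(xyz=[[0,0,0],[0,0,0],[0,0,0],[0,0,0],[0,0,0]], turn=[-1.05,-2.1,-3.15,-4.2,-5.25], jaw=[0.6,0.6,0.6,0.6,0.6])

```text
clock: 17.6
ee_pos: [0.5251, -0.058, 0.1855]
tcp_rot: [2.834, 1.353, 0.001]
contact_force: [0.6, -0.9, -0.2]
width: 0.0511
finger_force: 0.0
```

```bash
python3 -c "
from h import *
go(.539,.061,.185,30)"
```

```text
t 17.6 tcp [ 0.5251 -0.058   0.1855] yline -39.0 q1,q6 [-19.2  19.8] F [ 0.6 -0.9 -0.2] M [-0.02  0.    0.02] w 0.0511 ff 0.0
-> xyz [1.69, -1.07, 0.01] turn -6.9
```

>>> servo_tool(xyz=[[0.5,-0.3,0],[1.0,-0.6,0],[1.4,-0.9,0],[1.69,-1.07,0],[1.69,-1.07,0]], turn=[-1.05,-2.1,-3.15,-4.2,-5.25], jaw=[0.6,0.6,0.6,0.6,0.6])

```text
clock: 18.23
ee_pos: [0.5398, 0.0626, 0.1854]
tcp_rot: [1.941, 2.469, 0.001]
contact_force: [0.9, -0.8, 1.2]
width: 0.0512
finger_force: 0.0
```

```bash
python3 -c "
from h import *
go(.539,.061,.081,30)
c=manip.calibration('wrist');i=manip.get_image('wrist')
ball(i,c,np.array([.539,.061]),.116,(180,110),(330,280))"
```

```text
t 18.23 tcp [0.5398 0.0626 0.1854] yline 13.7 q1,q6 [ -5.9 -19.5] F [ 0.9 -0.8  1.2] M [-0.06  0.04  0.04] w 0.0512 ff 0.0
-> xyz [-0.02, -0.02, 1.74] turn -1.63
ball (np.float32(254.5), np.float32(193.5), np.float32(19.4)) r 0.0064 ang 96.5
ball (np.float32(226.5), np.float32(173.5), np.float32(17.2)) r 0.0302 ang 145.7
ball (np.float32(246.5), np.float32(168.5), np.float32(19.4)) r 0.0268 ang 114.7
```

>>> servo_tool(xyz=[[-0.02,-0.02,0],[-0.02,-0.02,0.2],[-0.02,-0.02,1.0],[-0.02,-0.02,1.6],[-0.02,-0.02,1.73]], turn=[-1.0,-1.63,-1.63,-1.63,-1.63], jaw=[0.6,0.6,0.6,0.6,0.6])

```text
clock: 18.9
ee_pos: [0.5379, 0.0598, 0.0799]
tcp_rot: [-1.585, -2.709, 0.002]
contact_force: [-0.2, 0.9, 0.6]
width: 0.0512
finger_force: 0.0
```

>>> servo_tool(xyz=[[0,0,0],[0,0,0],[0,0,0],[0,0,0],[0,0,0]], turn=[0.0,1.0,2.0,3.0,4.0], jaw=[0.6,0.6,0.6,0.6,0.6])

```text
clock: 19.52
ee_pos: [0.5396, 0.06, 0.0833]
tcp_rot: [2.42, 1.999, 0.004]
contact_force: [0.2, -0.2, 0.2]
width: 0.0513
finger_force: 0.1
```

```bash
python3 -c "
from h import *
state()"
```

```text
t 19.52 tcp [0.5396 0.06   0.0833] yline -10.9 q1,q6 [-6.2  4.7] F [ 0.2 -0.2  0.2] M [-0.02  0.04 -0.02] w 0.0513 ff 0.1
```

>>> servo_tool(xyz=[[0,0,0],[0,0,0],[0,0,0]], turn=[0.9,1.8,2.5], jaw=[0.6,0.6,0.6])

```text
clock: 19.9
ee_pos: [0.5396, 0.06, 0.0833]
tcp_rot: [2.795, 1.43, 0.005]
contact_force: [0.1, -0.6, 0.6]
width: 0.0513
finger_force: 0.1
```

```bash
python3 -c "
from h import *
state()"
```

```text
t 19.9 tcp [0.5396 0.06   0.0833] yline -35.8 q1,q6 [-6.2 29.7] F [ 0.1 -0.6  0.6] M [-0.05 -0.01  0.04] w 0.0513 ff 0.1
```

>>> servo_tool(xyz=[[0,0,0],[0,0,0]], turn=[0.8,1.4], jaw=[0.6,0.6])

```text
clock: 20.15
ee_pos: [0.5396, 0.06, 0.0833]
tcp_rot: [2.949, 1.079, 0.005]
contact_force: [-0.1, -0.5, 0.2]
width: 0.0512
finger_force: 0.1
```

```bash
python3 -c "
from h import *
state()"
```

```text
t 20.15 tcp [0.5396 0.06   0.0833] yline -49.8 q1,q6 [-6.2 43.6] F [-0.1 -0.5  0.2] M [0.02 0.01 0.02] w 0.0512 ff 0.1
```

>>> servo_tool(xyz=[[0,0,0],[0,0,0]], turn=[0.7,1.4], jaw=[0.6,0.6])

```text
clock: 20.4
ee_pos: [0.5396, 0.06, 0.0833]
tcp_rot: [3.059, 0.712, 0.005]
contact_force: [0.7, 0.1, 0.7]
width: 0.0512
finger_force: 0.1
```

```bash
python3 -c "
from h import *
state()"
```

```text
t 20.4 tcp [0.5396 0.06   0.0833] yline -63.8 q1,q6 [-6.2 57.6] F [0.7 0.1 0.7] M [-0.02  0.01 -0.03] w 0.0512 ff 0.1
```

>>> servo_tool(xyz=[[0,0,0],[0,0,0]], turn=[0.7,1.4], jaw=[0.6,0.6])

```text
clock: 20.65
ee_pos: [0.5396, 0.06, 0.0833]
tcp_rot: [3.123, 0.334, 0.006]
contact_force: [0.8, 0.3, -0.7]
width: 0.0512
finger_force: 0.1
```

```bash
python3 -c "
from h import *
state()
c=manip.calibration('wrist');i=manip.get_image('wrist');cv2.imwrite('pics/w8.png',i)
ball(i,c,np.array([.539,.061]),.108)"
```

```text
t 20.65 tcp [0.5396 0.06   0.0833] yline -77.8 q1,q6 [-6.2 71.6] F [ 0.8  0.3 -0.7] M [ 0.    0.   -0.02] w 0.0512 ff 0.1
ball (np.float32(164.5), np.float32(221.5), np.float32(17.1)) r 0.047 ang 68.0
ball (np.float32(183.5), np.float32(242.5), np.float32(17.2)) r 0.0352 ang 75.1
ball (np.float32(183.5), np.float32(214.5), np.float32(10.5)) r 0.0425 ang 57.7
```

The ball is at 68°, so screw 3 has turned 96° with no resistance and runs free. I'll continue the stroke, lift, wind back and re-engage.

>>> servo_tool(xyz=[[0,0,0],[0,0,0],[0,0,0],[0,0,0],[0,0,0]], turn=[1.0,2.0,3.0,4.0,5.0], jaw=[0.6,0.6,0.6,0.6,0.6])

```text
clock: 21.32
ee_pos: [0.5393, 0.06, 0.0829]
tcp_rot: [-2.972, 1.017, -0.004]
contact_force: [-0.2, 1.1, 0.7]
width: 0.0512
finger_force: 0.1
```

>>> servo_tool(xyz=[[0,0,0],[0,0,0],[0,0,0],[0,0,0],[0,0,0]], turn=[1.0,2.0,3.0,3.2,2.4], jaw=[0.6,0.6,0.6,0.6,0.6])

```text
clock: 21.95
ee_pos: [0.539, 0.0601, 0.0823]
tcp_rot: [-2.704, 1.598, -0.002]
contact_force: [0.2, -0.7, 0.2]
width: 0.0518
finger_force: 0.0
```

>>> servo_tool(xyz=[[0,0,-0.8],[0,0,-1.5],[0,0,-1.7],[0,0,-1.7],[0,0,-1.7]], turn=[0,-0.6,-1.6,-2.6,-3.6], jaw=[0.6,0.6,0.6,0.6,0.6])

```text
clock: 22.58
ee_pos: [0.5388, 0.0601, 0.1844]
tcp_rot: [-3.067, 0.68, -0.003]
contact_force: [-0.3, -1.0, 0.1]
width: 0.0513
finger_force: 0.0
```

>>> servo_tool(xyz=[[0,0,0],[0,0,0],[0,0,0],[0,0,0],[0,0,0]], turn=[-1.05,-2.1,-3.15,-4.2,-5.25], jaw=[0.6,0.6,0.6,0.6,0.6])

```text
clock: 23.2
ee_pos: [0.5388, 0.0601, 0.1842]
tcp_rot: [3.051, 0.747, 0.002]
contact_force: [-0.1, 0.6, -1.4]
width: 0.0512
finger_force: 0.0
```

>>> servo_tool(xyz=[[0,0,0],[0,0,0],[0,0,0],[0,0,0],[0,0,0]], turn=[-1.05,-2.1,-3.15,-4.2,-5.25], jaw=[0.6,0.6,0.6,0.6,0.6])

```text
clock: 23.82
ee_pos: [0.5388, 0.0601, 0.1842]
tcp_rot: [2.405, 2.019, 0.002]
contact_force: [-0.1, 0.3, -0.8]
width: 0.051
finger_force: 0.0
```

```bash
python3 -c "
from h import *
go(.539,.061,.081,31)"
```

```text
t 23.82 tcp [0.5388 0.0601 0.1842] yline -10.0 q1,q6 [-6.2  3.8] F [-0.1  0.3 -0.8] M [ 0.04 -0.03  0.03] w 0.051 ff 0.0
-> xyz [0.02, -0.0, 1.72] turn -4.1
```

>>> servo_tool(xyz=[[0.02,0,0],[0.02,0,0],[0.02,0,0],[0.02,0,0],[0.02,0,0]], turn=[-1.05,-2.1,-3.1,-4.1,-4.1], jaw=[0.6,0.6,0.6,0.6,0.6])

```text
clock: 24.45
ee_pos: [0.5389, 0.0613, 0.184]
tcp_rot: [1.558, 2.727, 0.001]
contact_force: [-0.0, -0.1, 1.0]
width: 0.0512
finger_force: 0.0
```

```bash
cat >> h.py <<'E'
def bar(img,c,xy,z,ang,r=16,name="wrist",rr=(5,13)):
    """find both balls near predicted places; returns mid, length, angle at plane z"""
    g=cv2.cvtColor(img,cv2.COLOR_BGR2GRAY);a=np.radians(ang);P=[]
    for sg in(1,-1):
        p=proj(name,[[xy[0]+sg*.046*np.cos(a),xy[1]+sg*.046*np.sin(a),z]],c)[0]
        x0,y0=np.maximum(p.round().astype(int)-r,0);w=g[y0:y0+2*r,x0:x0+2*r]
        k=4;W=cv2.resize(w,None,fx=k,fy=k,interpolation=cv2.INTER_CUBIC)
        cs=cv2.HoughCircles(W,cv2.HOUGH_GRADIENT,1,200,param1=80,param2=8,minRadius=rr[0]*k,maxRadius=rr[1]*k)
        if cs is None: print("none near",p);return
        u,v,q=cs[0][0];P.append(onz(name,(x0+(u+.5)/k-.5,y0+(v+.5)/k-.5),z,c))
        print("  pred",p.round(1),"found",(x0+u/k).round(1),(y0+v/k).round(1),"r",q/k)
    d=P[0]-P[1];print("z",z,"mid",((P[0]+P[1])/2)[:2].round(4),"len",np.linalg.norm(d).round(4),"ang",np.degrees(np.arctan2(d[1],d[0])).round(1))
E
python3 -c "
from h import *
go(.539,.0607,.081,31)
c=manip.calibration('wrist');i=manip.get_image('wrist');cv2.imwrite('pics/w9.png',i)
bar(i,c,(.539,.0607),.104,-13)"
```

```text
t 24.45 tcp [0.5389 0.0613 0.184 ] yline 30.5 q1,q6 [ -6.  -36.6] F [-0.  -0.1  1. ] M [ 0.   -0.02  0.02] w 0.0512 ff 0.0
-> xyz [-0.01, -0.01, 1.72] turn -0.05
  pred [294.3 230.6] found 295.1 230.6 r 8.3
  pred [211.6 157.1] found 212.4 156.1 r 9.45
z 0.104 mid [0.539  0.0615] len 0.0925 ang -13.3
```

Screw 3 is at -193° as planned: mid (0.539, 0.0615), bar length 92.5 mm at z 104 mm. Descending for the second stroke.

>>> servo_tool(xyz=[[0,0,0.6],[0,0,1.2],[0,0,1.65],[0,0,1.72],[0,0,1.72]], turn=[0,0,0,0,1.0], jaw=[0.6,0.6,0.6,0.6,0.6])

```text
clock: 25.12
ee_pos: [0.5392, 0.0613, 0.0808]
tcp_rot: [1.797, 2.576, 0.001]
contact_force: [0.1, -0.2, 0.1]
width: 0.0511
finger_force: 0.1
```

>>> servo_tool(xyz=[[0,0,0],[0,0,0],[0,0,0],[0,0,0],[0,0,0]], turn=[1.0,2.0,3.0,4.0,5.0], jaw=[0.6,0.6,0.6,0.6,0.6])

```text
clock: 25.75
ee_pos: [0.5395, 0.0613, 0.0816]
tcp_rot: [2.719, 1.572, 0.003]
contact_force: [0.7, 0.3, -0.2]
width: 0.0511
finger_force: 0.1
```

>>> servo_tool(xyz=[[0,0,0],[0,0,0],[0,0,0]], turn=[1.0,2.0,3.0], jaw=[0.6,0.6,0.6])

```text
clock: 26.12
ee_pos: [0.5395, 0.0613, 0.0816]
tcp_rot: [3.033, 0.815, 0.003]
contact_force: [0.1, 0.4, 0.2]
width: 0.0514
finger_force: 0.0
```

```bash
python3 -c "
from h import *
state()"
```

```text
t 26.12 tcp [0.5395 0.0613 0.0816] yline -59.9 q1,q6 [-6.  53.9] F [0.1 0.4 0.2] M [-0.01 -0.   -0.03] w 0.0514 ff 0.0
```

>>> servo_tool(xyz=[[0,0,0],[0,0,0]], turn=[0.5,1.0], jaw=[0.6,0.6])

```text
clock: 26.38
ee_pos: [0.5394, 0.0613, 0.0816]
tcp_rot: [3.092, 0.552, 0.003]
contact_force: [-0.4, -0.7, -0.0]
width: 0.0513
finger_force: 0.3
```

```bash
python3 -c "
from h import *
state()"
```

```text
t 26.38 tcp [0.5394 0.0613 0.0816] yline -69.8 q1,q6 [-6.  63.7] F [-0.4 -0.7 -0. ] M [-0.01  0.1   0.02] w 0.0513 ff 0.3
```

>>> servo_tool(xyz=[[0,0,0],[0,0,0]], turn=[0.5,1.0], jaw=[0.6,0.6])

```text
clock: 26.62
ee_pos: [0.5392, 0.0613, 0.0815]
tcp_rot: [3.129, 0.28, 0.002]
contact_force: [-0.9, 0.4, 0.2]
width: 0.0513
finger_force: 0.4
```

```bash
python3 -c "
from h import *
state()"
```

```text
t 26.62 tcp [0.5392 0.0613 0.0815] yline -79.8 q1,q6 [-6.  73.7] F [-0.9  0.4  0.2] M [0.02 0.19 0.05] w 0.0513 ff 0.4
```

>>> servo_tool(xyz=[[0,0,0],[0,0,0],[0,0,0],[0,0,0]], turn=[0.5,1.0,1.5,1.5], jaw=[0.55,0.55,0.55,0.55])

```text
clock: 27.12
ee_pos: [0.5393, 0.0614, 0.0813]
tcp_rot: [-3.139, 0.124, -0.003]
contact_force: [-0.7, 1.1, 0.2]
width: 0.0475
finger_force: 0.8
```

```bash
python3 -c "
from h import *
state()
ball(manip.get_image('wrist'),manip.calibration('wrist'),np.array([.539,.0612]),.097)"
```

```text
t 27.12 tcp [0.5393 0.0614 0.0813] yline -94.5 q1,q6 [-6.  88.5] F [-0.7  1.1  0.2] M [ 0.21 -0.01  0.01] w 0.0475 ff 0.8
ball (np.float32(174.5), np.float32(213.5), np.float32(13.8)) r 0.0465 ang 51.0
ball (np.float32(193.5), np.float32(234.5), np.float32(19.4)) r 0.0338 ang 58.5
```

>>> servo_tool(xyz=[[0,0,0],[0,0,0],[0,0,0]], turn=[0.5,1.0,1.0], jaw=[0.55,0.55,0.55])

```text
clock: 27.55
ee_pos: [0.5391, 0.0615, 0.0808]
tcp_rot: [-3.117, 0.394, -0.002]
contact_force: [0.3, 0.8, 3.1]
width: 0.0472
finger_force: 3.5
```

```bash
python3 -c "
from h import *
state()
ball(manip.get_image('wrist'),manip.calibration('wrist'),np.array([.539,.0612]),.097)"
```

```text
t 27.55 tcp [0.5391 0.0615 0.0808] yline -104.4 q1,q6 [-6.  98.4] F [0.3 0.8 3.1] M [0.31 0.02 0.21] w 0.0472 ff 3.5
ball (np.float32(172.5), np.float32(212.5), np.float32(14.9)) r 0.0475 ang 41.1
ball (np.float32(195.5), np.float32(229.5), np.float32(13.8)) r 0.0341 ang 43.6
ball (np.float32(187.5), np.float32(176.5), np.float32(9.6)) r 0.0541 ang 20.3
```

>>> servo_tool(xyz=[[0,0,0],[0,0,0],[0,0,-0.9],[0,0,-1.6],[0,0,-1.75]], turn=[-0.7,-1.2,-1.2,-1.2,-1.2], jaw=[0.55,0.6,0.6,0.6,0.6])

```text
clock: 28.22
ee_pos: [0.5397, 0.0611, 0.1879]
tcp_rot: [3.14, -0.067, 0.008]
contact_force: [-0.5, -0.6, -0.2]
width: 0.0513
finger_force: 0.0
```

```bash
python3 -c "
from h import *
s,R,y=state()
c=manip.calibration('wrist');i=manip.get_image('wrist');cv2.imwrite('pics/w10.png',i)
bar(i,c,(.539,.0612),.098,41)
for z in (.104,.095): bar(i,c,(.539,.0612),z,41)
t=manip.get_image('top');cv2.imwrite('pics/top2.png',t)
for n,xy,z,a in ((2,(.5247,-.058),.098,20),(1,(.5102,-.177),.112,-70)):
    print('top',n);bar(t,None,xy,z,a,r=5,name='top',rr=(1,4))
"
```

```text
t 28.23 tcp [0.5397 0.0611 0.1879] yline -92.4 q1,q6 [-6.  86.4] F [-0.5 -0.6 -0.2] M [-0.01  0.02 -0.01] w 0.0513 ff 0.0
  pred [216.1 153.7] found 215.9 153.9 r 8.65
  pred [291.3 228.5] found 292.1 223.1 r 11.7
z 0.098 mid [0.5419 0.0612] len 0.0886 ang 43.7
  pred [215.1 155.2] found 215.9 153.9 r 8.65
  pred [292.2 231.7] found 291.6 227.6 r 8.05
z 0.104 mid [0.5418 0.0614] len 0.0891 ang 41.6
  pred [216.6 152.9] found 215.9 153.9 r 8.65
  pred [290.9 227. ] found 292.4 222.6 r 12.025
z 0.095 mid [0.5411 0.0612] len 0.0895 ang 44.0
top 2
none near [250.85974117 168.36673208]
top 1
  pred [310.3 182.5] found 308.9 184.1 r 2.625
  pred [281.3 192.8] found 281.6 192.9 r 2.55
z 0.112 mid [ 0.5087 -0.1743] len 0.0854 ang -71.6
```

The first ball found, and the second in its best fit, match z ≈ 98 mm within about 2 mm. So screw 3 is home at 302° of turn, with the resistance rising. All three are tried. Now I'll lift out screw 1, whose bar is at about -72°, gripping its 18 mm neck across the bar.

```bash
python3 -c "
from h import *
go(.510,-.1775,.187,-162)"
```

```text
t 28.32 tcp [0.5389 0.0612 0.1856] yline -92.5 q1,q6 [-6.  86.4] F [ 0.1  0.1 -0. ] M [-0.    0.01 -0.02] w 0.0511 ff 0.0
-> xyz [-0.31, 4.0, -0.02] turn 6.95
```

>>> servo_tool(xyz=[[-0.05,0.6,-0.1],[-0.1,1.4,-0.1],[-0.16,2.2,-0.1],[-0.24,3.0,-0.1],[-0.29,3.7,-0.05]], turn=[1.0,2.0,3.0,4.0,5.0], jaw=[0.6,0.6,0.6,0.6,0.6])

```text
clock: 28.95
ee_pos: [0.5107, -0.1612, 0.1864]
tcp_rot: [-2.813, 1.398, 0.004]
contact_force: [0.8, 1.0, 0.1]
width: 0.0513
finger_force: 0.0
```

```bash
python3 -c "
from h import *
go(.510,-.1775,.187,-162)"
```

```text
t 28.95 tcp [ 0.5107 -0.1612  0.1864] yline -142.8 q1,q6 [-30.2 112.7] F [0.8 1.  0.1] M [-0.01  0.03  0.01] w 0.0513 ff 0.0
-> xyz [0.21, 0.17, -0.01] turn 1.92
```

>>> servo_tool(xyz=[[0.15,0.12,0],[0.21,0.17,0],[0.21,0.17,0],[0.21,0.17,0]], turn=[1.0,1.92,1.92,1.92], jaw=[0.6,0.6,0.6,0.6])

```text
clock: 29.45
ee_pos: [0.5109, -0.1755, 0.1873]
tcp_rot: [2.549, -1.836, -0.003]
contact_force: [0.8, -0.3, 0.3]
width: 0.0515
finger_force: 0.0
```

```bash
python3 -c "
from h import *
go(.510,-.1775,.099,-162)
c=manip.calibration('wrist');i=manip.get_image('wrist');cv2.imwrite('pics/w11.png',i)
for z in (.112,.116): bar(i,c,(.510,-.1775),z,-72,r=14,rr=(6,11))"
```

```text
t 29.45 tcp [ 0.5109 -0.1755  0.1873] yline -161.5 q1,q6 [-31.5 130. ] F [ 0.8 -0.3  0.3] M [ 0.   -0.02  0.01] w 0.0515 ff 0.0
-> xyz [0.03, 0.02, 1.47] turn 0.05
  pred [258.2 136.9] found 260.6 136.9 r 10.025
  pred [257.1 246.4] found 257.9 246.9 r 9.35
z 0.112 mid [ 0.5092 -0.1779] len 0.0925 ang -72.7
  pred [258.3 137.8] found 260.6 136.9 r 10.025
  pred [257.1 248.9] found 257.9 246.9 r 9.35
z 0.116 mid [ 0.5097 -0.1793] len 0.0908 ang -72.7
```

Bar 1 is at z 112 mm and -72.7°, with its axis at (0.5095, -0.178), as expected. Descending and gripping.

>>> servo_tool(xyz=[[0.04,0.01,0.5],[0.04,0.01,1.0],[0.04,0.01,1.35],[0.04,0.01,1.46],[0.04,0.01,1.46]], turn=[0.1,0.1,0.1,0.1,0.1], jaw=[0.6,0.6,0.6,0.6,0.6])

```text
clock: 30.12
ee_pos: [0.5115, -0.1782, 0.1007]
tcp_rot: [2.531, -1.861, -0.0]
contact_force: [1.7, -0.3, -0.4]
width: 0.0512
finger_force: 0.0
```

>>> servo_tool(xyz=[[0,0,0],[0,0,0],[0,0,0],[0,0,0],[0,0,0]], turn=[0,0,0,0,0], jaw=[0.4,0.3,0.1,0,0])

```text
clock: 30.75
ee_pos: [0.5115, -0.1784, 0.1012]
tcp_rot: [-2.53, 1.863, -0.002]
contact_force: [-2.2, 1.1, 6.0]
width: 0.0148
finger_force: 58.5
```

```bash
python3 -c "
from h import *
state()"
```

```text
t 30.75 tcp [ 0.5115 -0.1784  0.1012] yline -162.7 q1,q6 [-31.8 131. ] F [-2.2  1.1  6. ] M [ 0.15  0.27 -0.02] w 0.0148 ff 58.5
```

>>> servo_tool(xyz=[[0,0,-0.1],[0,0,-0.25],[0,0,-0.4],[0,0,-0.55],[0,0,-0.7]], turn=[0,0,0,0,0], jaw=[0,0,0,0,0])

```text
clock: 31.38
ee_pos: [0.5113, -0.1783, 0.1432]
tcp_rot: [-2.53, 1.863, -0.0]
contact_force: [0.6, -0.2, -2.1]
width: 0.015
finger_force: 58.6
```

```bash
python3 -c "
from h import *
state()"
```

```text
t 31.38 tcp [ 0.5113 -0.1783  0.1432] yline -162.7 q1,q6 [-31.8 131. ] F [ 0.6 -0.2 -2.1] M [ 0.01 -0.03 -0.01] w 0.015 ff 58.6
```

It's lifting with the screw's weight showing. Continuing up.

>>> servo_tool(xyz=[[0,0,-0.3],[0,0,-0.6],[0,0,-0.9],[0,0,-1.2],[0,0,-1.25]], turn=[0,0,0,0,0], jaw=[0,0,0,0,0])

```text
clock: 32.0
ee_pos: [0.5116, -0.1785, 0.2187]
tcp_rot: [-2.53, 1.863, -0.004]
contact_force: [0.2, -0.2, -2.7]
width: 0.0147
finger_force: 58.7
```

Run:
```python
from h import *
i=manip.get_image("wrist");cv2.imwrite("pics/w12.png",i);t=cv2.imread("pics/top0.png")
# tray: dark grey region on green mat
hsv=cv2.cvtColor(t,cv2.COLOR_BGR2HSV)
g=((hsv[...,0]>35)&(hsv[...,0]<85)&(hsv[...,1]>38)).astype(np.uint8)
m=np.zeros_like(g);m[145:240,75:185]=1-g[145:240,75:185]
m=cv2.morphologyEx(m,cv2.MORPH_OPEN,np.ones((3,3)))
k=max(cv2.findContours(m,0,2)[0],key=cv2.contourArea);h=cv2.approxPolyDP(cv2.convexHull(k),4,True)[:,0]
print(h.tolist(),cv2.minAreaRect(k))
for z in(.003,.05):
    P=np.array([onz("top",p,z)[:2] for p in cv2.boxPoints(cv2.minAreaRect(k))]);print(z,P.mean(0).round(3),P.round(3).tolist())
go(P.mean(0)[0],P.mean(0)[1],.215)
c=manip.calibration("wrist");s=manip.sense()
```

```text
[[184, 145], [184, 172], [159, 225], [86, 215], [88, 147]] ((133.5, 185.5), (81.0, 101.0), 90.0)
0.003 [0.519 0.339] [[0.649, 0.507], [0.653, 0.179], [0.389, 0.174], [0.386, 0.499]]
0.05 [0.516 0.324] [[0.641, 0.485], [0.645, 0.17], [0.391, 0.165], [0.388, 0.478]]
t 32.05 tcp [ 0.5114 -0.1784  0.2182] yline -162.7 q1,q6 [-31.8 131. ] F [ 0.2 -1.  -3.8] M [-0.03 -0.04  0.01] w 0.0146 ff 58.7
-> xyz [-7.98, -2.56, 0.05] turn 0
```

>>> servo_tool(xyz=[[-0.4,-0.13,0],[-1.2,-0.4,0],[-2.0,-0.65,0],[-2.8,-0.9,0],[-3.6,-1.15,0]], turn=[-0.8,-1.8,-2.8,-3.8,-4.8], jaw=[0,0,0,0,0])

```text
clock: 32.67
ee_pos: [0.5126, 0.05, 0.2168]
tcp_rot: [3.07, -0.664, -0.002]
contact_force: [1.0, 0.0, -3.4]
width: 0.0146
finger_force: 58.8
```

```bash
python3 -c "
from h import *
go(.503,.338,.215,-20)"
```

```text
t 32.67 tcp [0.5126 0.05   0.2168] yline -114.4 q1,q6 [ -7.6 106.8] F [ 1.   0.  -3.4] M [-0.04 -0.11 -0.01] w 0.0146 ff 58.8
-> xyz [-2.13, -4.3, 0.03] turn -9.44
```

>>> servo_tool(xyz=[[-0.35,-0.7,0],[-0.7,-1.45,0],[-1.05,-2.2,0],[-1.4,-2.95,0],[-1.75,-3.6,0]], turn=[-1.0,-2.0,-3.0,-4.0,-5.0], jaw=[0,0,0,0,0])

```text
clock: 33.3
ee_pos: [0.5076, 0.2902, 0.2165]
tcp_rot: [3.063, 0.696, -0.003]
contact_force: [1.0, -0.6, -2.5]
width: 0.0146
finger_force: 58.8
```

```bash
python3 -c "
from h import *
go(.503,.338,.215,-20)
i=manip.get_image('top');cv2.imwrite('pics/top3.png',i)"
```

```text
t 33.3 tcp [0.5076 0.2902 0.2165] yline -64.4 q1,q6 [18.2 82.5] F [ 1.  -0.6 -2.5] M [-0.02 -0.01  0.  ] w 0.0146 ff 58.8
-> xyz [0.28, -0.75, 0.02] turn -4.44
```

>>> servo_tool(xyz=[[0.15,-0.4,0],[0.25,-0.65,0],[0.28,-0.75,0],[0.28,-0.75,0],[0.28,-0.75,0]], turn=[-1.0,-2.0,-3.0,-4.0,-4.44], jaw=[0,0,0,0,0])

```text
clock: 33.98
ee_pos: [0.5037, 0.3363, 0.2164]
tcp_rot: [-2.575, -1.799, 0.003]
contact_force: [0.1, 0.1, -2.1]
width: 0.015
finger_force: 59.0
```

Run:
```python
from h import *
t=cv2.imread("pics/top0.png").astype(int)
# floor: bluish grey (b>=g), mat: g>b
m=((t[...,0]-t[...,1]>=0)&(t.sum(2)>180)&(t.sum(2)<420)).astype(np.uint8)
w=np.zeros_like(m);w[150:235,80:180]=m[150:235,80:180];w=cv2.morphologyEx(w,cv2.MORPH_OPEN,np.ones((3,3)))
k=max(cv2.findContours(w,0,2)[0],key=cv2.contourArea);r=cv2.minAreaRect(k);print(r)
P=np.array([onz("top",p,.003)[:2] for p in cv2.boxPoints(r)]);print(P.mean(0).round(3),P.round(3).tolist())
go(P.mean(0)[0],P.mean(0)[1],.079,-20)
```

```text
((131.9729766845703, 192.66213989257812), (58.361637115478516, 54.90925979614258), 9.462322235107422)
[0.495 0.344] [[0.422, 0.449], [0.598, 0.425], [0.569, 0.238], [0.393, 0.263]]
t 33.98 tcp [0.5037 0.3363 0.2164] yline -20.1 q1,q6 [22.5 42.7] F [ 0.1  0.1 -2.1] M [ 0.02 -0.04 -0.01] w 0.015 ff 59.0
-> xyz [0.08, -0.17, 2.29] turn -0.01
```

The tray floor centre is at (0.495, 0.344), 178 mm wide, which matches the tray. Lowering there.

>>> servo_tool(xyz=[[0.08,-0.12,0.6],[0.08,-0.12,1.2],[0.08,-0.12,1.8],[0.08,-0.12,2.15],[0.08,-0.12,2.28]], turn=[0,0,0,0,0], jaw=[0,0,0,0,0])

```text
clock: 34.6
ee_pos: [0.4982, 0.3429, 0.0788]
tcp_rot: [-2.578, -1.794, 0.005]
contact_force: [0.4, 0.6, -3.0]
width: 0.0147
finger_force: 59.0
```

>>> servo_tool(xyz=[[0,0,0],[0,0,0],[0,0,0],[0,0,0],[0,0,0]], turn=[0,0,0,0,0], jaw=[0,0,0.3,0.6,0.7])

```text
clock: 35.22
ee_pos: [0.4992, 0.3435, 0.0812]
tcp_rot: [2.579, 1.794, 0.001]
contact_force: [-0.1, -0.1, -0.5]
width: 0.0592
finger_force: 0.0
```

```bash
python3 -c "
from h import *
state()"
```

```text
t 35.23 tcp [0.4992 0.3435 0.0812] yline -20.3 q1,q6 [23.3 43.7] F [-0.1 -0.1 -0.5] M [-0.04 -0.01  0.01] w 0.0592 ff 0.0
```

>>> servo_tool(xyz=[[0,0,-0.3],[0,0,-0.9],[0,0,-1.6],[0,0,-2.3],[0,0,-2.6]], turn=[0,0,0,0,0], jaw=[0.7,0.7,0.7,0.7,0.7])

```text
clock: 35.85
ee_pos: [0.4995, 0.3436, 0.2397]
tcp_rot: [2.578, 1.794, 0.007]
contact_force: [-0.0, -0.4, -0.8]
width: 0.06
finger_force: 0.0
```

Run:
```python
from h import *
state()
i=manip.get_image("wrist");cv2.imwrite("pics/w13.png",i)
c=manip.calibration("wrist")
# dark/bright things inside the tray
g=cv2.cvtColor(i,cv2.COLOR_BGR2GRAY)
for th,n in((150,"bright"),):
    m=(g>th).astype(np.uint8);k,l,s,ce=cv2.connectedComponentsWithStats(m)
    for j in range(1,k):
        if s[j,4]>40: print(n,s[j].tolist(),[onz("wrist",ce[j],z,c)[:2].round(3).tolist() for z in(.01,.08)],i[l==j].mean(0).round())
```

```text
t 35.85 tcp [0.4995 0.3436 0.2397] yline -20.3 q1,q6 [23.3 43.7] F [-0.  -0.4 -0.8] M [0.   0.02 0.  ] w 0.06 ff 0.0
bright [0, 0, 512, 372, 101765] [[0.493, 0.373], [0.5, 0.381]] [149. 175. 161.]
bright [250, 123, 12, 11, 96] [[0.514, 0.377], [0.516, 0.385]] [172. 177. 169.]
bright [252, 136, 8, 32, 209] [[0.503, 0.348], [0.508, 0.362]] [171. 176. 168.]
bright [252, 182, 11, 38, 261] [[0.481, 0.284], [0.489, 0.31]] [171. 176. 168.]
bright [195, 236, 121, 111, 6262] [[0.451, 0.138], [0.465, 0.191]] [131. 162. 145.]
bright [400, 258, 53, 44, 539] [[0.677, 0.074], [0.649, 0.139]] [132. 162. 145.]
bright [311, 287, 13, 35, 181] [[0.51, 0.093], [0.513, 0.154]] [206. 201. 194.]
bright [497, 330, 12, 18, 48] [[0.768, -0.073], [0.723, 0.019]] [129. 160. 144.]
bright [365, 344, 18, 40, 260] [[0.562, -0.055], [0.555, 0.034]] [181. 183. 175.]
bright [384, 346, 19, 29, 52] [[0.593, -0.057], [0.581, 0.033]] [134. 165. 149.]
bright [132, 368, 18, 16, 150] [[0.191, 0.052], [0.254, 0.121]] [214. 218. 220.]
```

The screw's bar shows as one line from (256,123) to (257,220) inside the tray. I'll check that it is in place, that the bystanders are undisturbed, and that screws 2 and 3 haven't moved.

Run:
```python
from h import *
i=cv2.imread("pics/w13.png");c=manip.calibration("wrist")
for z in(.012,.06,.087):
    A,B=onz("wrist",(256,128),z,c),onz("wrist",(257.5,215),z,c);print(z,((A+B)/2).round(3)[:2],np.linalg.norm(A-B).round(4))
t0=cv2.imread("pics/top0.png");t1=manip.get_image("top");cv2.imwrite("pics/top4.png",t1)
s0=cv2.imread("pics/side0.png");s1=manip.get_image("side");cv2.imwrite("pics/side4.png",s1)
for n,(x0,y0,x1,y1) in dict(jug=(355,140,410,200),mug=(325,243,365,285),driver=(292,88,318,158),red1=(183,110,222,160),red2=(242,115,278,162)).items():
    d=np.abs(t0[y0:y1,x0:x1].astype(int)-t1[y0:y1,x0:x1]).max(2);print("top",n,(d>50).sum())
for n,(x0,y0,x1,y1) in dict(jug=(240,60,300,118),driver=(155,122,222,165)).items():
    d=np.abs(s0[y0:y1,x0:x1].astype(int)-s1[y0:y1,x0:x1]).max(2);print("side",n,(d>50).sum())
for z in(.098,): 
    for n,xy,a in((2,(.5248,-.058),20),(3,(.539,.0612),41)):
        print("side",n);bar(s1,None,xy,z,a,r=7,name="side",rr=(3,6))
```

```text
0.012 [0.495 0.321] 0.1188
0.06 [0.499 0.334] 0.1034
0.087 [0.501 0.341] 0.0948
top jug 0
top mug 117
top driver 0
top red1 0
top red2 0
side jug 0
side driver 0
side 2
  pred [212.  183.9] found 212.1 180.1 r 5.025
none near [249.62430265 184.69904935]
side 3
none near [185.32780415 226.07372087]
```

Run:
```python
from h import *
for f in("top0","top4"):
    t=cv2.imread(f"pics/{f}.png");g=t[243:280,325:366]
    m=((g.min(2)>165)&(g.max(2).astype(int)-g.min(2)<30)).astype(np.uint8)
    ys,xs=np.where(m[:20]);print(f,m.sum(),(325+xs.mean()).round(2),(243+ys.mean()).round(2))
    cs=cv2.HoughCircles(cv2.resize(cv2.cvtColor(g,cv2.COLOR_BGR2GRAY),None,fx=4,fy=4),cv2.HOUGH_GRADIENT,1,60,param1=80,param2=15,minRadius=40,maxRadius=64);print(None if cs is None else cs[0][:2]/4+[325,243,0])
a,b=cv2.imread("pics/top0.png").astype(int),cv2.imread("pics/top4.png").astype(int)
ys,xs=np.where(np.abs(a-b).max(2)[243:285,325:365]>50);print("diff box",325+xs.min(),325+xs.max(),243+ys.min(),243+ys.max())
```

```text
top0 0 nan nan
[[345.125      262.375       11.42500019]]
top4 0 nan nan
[[344.375      261.375       12.47500038]]
diff box 325 338 275 284<stdin>:5: RuntimeWarning: Mean of empty slice.
  ret = ret.dtype.type(ret / rcount)
```

```bash
python3 -c "
from h import *
print(manip.close_job())"
```

```text
the job is handed in; nothing more can be done
None
```

I tried all three screws and handed the job in at about 36 s: screws 2 and 3 are run home, judged from bar height (about 97–98 mm, ±2 mm) and rising torque because neither gave a sharp stop; screw 1 bound at about 60° and, once all three were tried, was lifted out and left upright in the scrap tray; the before/after top images show no movement of the jug, mug or screwdriver.

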